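# Clear the jammed ball feeder and run the joint balls into the tray

### The arm

A 7-joint arm with a two-finger parallel gripper is mounted at the origin on the work surface. World frame = base frame: x ahead of the robot, y to its left, z up, the work surface at z = 0. Lengths are in m, angles in rad, forces in N, time in s.
With the tool pointing down it reaches from about 0.4 to 0.85 m from the base axis. Payload 10.4 kg.
Tool frame: the origin (TCP) lies at the very end of the fingers, on their centre line; the grasp point (between the pads) lies 19 mm behind it; x points along the fingers, z is the direction in which the jaws open and shut, and the axes are right-handed (so a half turn about x gives the same grasp; the last joint's range is limited). The gripper opens to 85 mm and grips with 20 to 120 N. Pads are 22 mm wide; open, the fingers measure 114 mm over their backs; the gripper's body (76 mm by 85 mm) begins 54 mm behind the grasp point. The pads swing forward as they close: fully open they stand 13 mm farther back than shut.
Start: joints at [1.194, 0.332, -0.065, 1.46, 0.022, 1.35, -0.088], TCP at [0.217, -0.586, 0.231] pointing down, gripper open.
Joint ranges: [-2.6, 2.6], [-0.5, 2.12], [-1.47, 1.34], [0.16, 2.42], [-1.27, 4.41], [0.06, 2.06], [-2.6, 2.6]. Speed limits (rad/s): [2.22, 2.22, 2.79, 2.79, 3.14, 3.14, 3.14].

### API

Orientations are given as a unit quaternion [x, y, z, w].
In Python, from workcell import telemetry, viewer, manip, spot_in, mark_of gives the robot as it stands. The module is installed in compiled form; this text tells all that it offers.
- The arm moves only by the shell command python3 -m crank 'ROWS' [FORCE]. ROWS is JSON, a list of rows, each a list of 3 entries, a list of its own where there are three numbers: the closure, from 0 (fully open) to 1 (shut), then the shift along the world's x, y, z in cm, then the turn, a rotation vector about the world's x, y, z in rad. A call has 1 to 12 rows; each row shifts and turns the commanded pose from where the row before left it; what a row does not reach is not made up. A row lasts 1/12 s, in which the tool goes at most 41.7 mm and 7.16 degrees, less where a joint would pass 70% of its speed; a pose out of reach is approached as far as the arm can. A call with a gripper value outside its range is refused whole. The fingers move at their own pace and stop on an object; FORCE is the grip in N (left out, the last holds). Time passes only in rows, so rows that do not move let the fingers close. It gives the time, the measured TCP pose, the force and the opening at its end, in the units of the state.
- telemetry.get_obs(): the state, without advancing time (a new reading comes with each control period).
- viewer.camera(name): name is "scene" or "top" or "wrist"; returns a dict with "frame" (480x640x3 uint8, red, green, blue), "intrinsics" (3x3 intrinsics, pixels), "cam_to_world" (4x4, takes a point from camera to world coordinates). Camera axes: x right, y up, looking along -z (the intrinsics and any distortion apply to the point x, -y, -z); pixel columns grow to the right and rows downward; lengths in m; the calibration is good to about 2 mm. A picture is of the moment at which its call begins. There is no depth.
- manip.hand_in(): hands the job in, once; it reports no verdict.
Trained networks look in a picture, given as the dict that the camera call returned (one of the last four; its "shot" number tells which), for a name from the list of things; names that differ only in an ending like _2 or _b are one class to them, and where a whole thing is asked for, a point or a joint stands for the part that bears it (a point fixed in the world has none). Each returns a list of dicts, best first, with "conf" (0 to 1); they miss things now and then, are a little off and sometimes report something else, mostly with a low value. They report only what shows in the picture. A call takes as long as a camera call.
- spot_in(thing, picture): "location" ([x, y, z] in m, in the coordinates of the camera as it stood for that picture, good to about 4 mm: the middle of the surface that is visible of it).
- mark_of(thing, picture): "location" ([x, y, z] in m, in the coordinates of the camera as it stood for that picture, good to about 4 mm: a listed point, or the origin of a listed thing).
The state is a dict: "clock": time; "joint_pos": joint angles; "joint_velocities": joint speeds; "tau": joint torques, N m; "position": TCP position; "ee_rot": TCP orientation; "ft_force": force on the tool from outside, world axes, zero at the start; "torque": the same for the moment, N m; "grip_width": opening from 0.0 (shut) to 1.0 (fully open).
Only numpy, scipy, OpenCV 4.12 (cv2) and the standard library are available. Lean on these libraries where they do the work, as an engineer would, in place of code of your own. Each camera call takes 0.05 s, during which the arm holds its last target. There are 200 camera calls.

### The job

The four nylon joint balls have jammed above the narrow mouth of the sloping feed chute. Nudge the blocking ball gently back uphill, without lifting any ball out, until all four have run down and are standing still in the lane behind the shut gate; then push the spring-centred gate lever over to either side as far as it goes and hold it until all the balls have run into the tray, and let it spring back to the middle. Leave the other things on the bench where they are.

Things in the scene. Friction and masses are not known exactly. Their poses are not given: they have to be found in the camera images.
- chute: open-topped dark steel feed chute fixed to the bench, sloping down at 7 degrees. Its frame is level: origin on the bench below the middle of the mouth, x horizontal and downhill, y across, z up. Floor height is 83 mm - 0.123 x. All walls are 5 mm thick and only 12 mm high above the floor: the balls stand proud of them. Hopper uphill of the mouth: 110 mm wide inside, back to x = -149 mm
- mouth (a point): middle of the narrow mouth, on the chute floor, 83 mm above the bench (chute x = 0). The hopper walls converge to it at 45 degrees from x = -33 mm; from it a straight lane, 44 mm wide inside, runs down to the gate
- wedge (a point): point on the floor midway between the two jammed balls, 20 mm uphill of the mouth; their centres lie 18 mm to either side, two more balls uphill and on the -y side. Pushing one of the two, at its mid height (pushed near the top it pinches), about 30 mm uphill lets the other through; when the pusher is away the rest follow. Balls may wedge again the same way, and need another nudge
- lane_end (a point): middle of the lane's lower end on its floor (chute x = 171 mm), where the upright gate plate, 40 mm wide, stands across it; four balls in a row reach from here to about 30 mm below the mouth
- tray (a point): centre of the floor of the grey catch tray below the lane's end: 156 mm wide, 145 mm long, its sloping floor 40 mm below the line of the lane floor, far wall 50 mm high
- ball0_center (a point): white nylon joint ball, 36 mm diameter, 28 g, rolls freely; this point is its centre. All four balls are alike.
- ball1_center (a point): white nylon joint ball, 36 mm diameter, 28 g, rolls freely; this point is its centre. All four balls are alike.
- ball2_center (a point): white nylon joint ball, 36 mm diameter, 28 g, rolls freely; this point is its centre. All four balls are alike.
- ball3_center (a point): white nylon joint ball, 36 mm diameter, 28 g, rolls freely; this point is its centre. All four balls are alike.
- lever (a joint): angle of the gate lever (rad): 0 centred, gate shut; it turns 0.5 either way to its stops about a pivot square to the floor, on the lane's middle line at chute x = 60 mm; positive moves the grip uphill (counter-clockwise from above). A spring (3 N at the grip at full travel) brings it back. The gate plate at the lane's end swings aside with it and lets balls pass from about 0.42 on.
- lever_grip (a point): centre of the top of the lever's upright black grip, a 16 mm round bar 55 mm tall, which stands 110 mm from the pivot, beside the lane on the chute's +y side; its top is 67 mm above the line of the chute floor
- tape_roll: roll of amber tape lying flat, 80 mm diameter, 24 mm tall; bystander, origin at the centre of its underside
- beaker: clear plastic beaker, 90 mm diameter, 100 mm tall; bystander, origin at the centre of its underside
- hammer: hammer lying on the bench, 240 mm long; bystander
- beech_block: beech block 90 x 70 x 60 mm; bystander, origin at the centre of its underside

How it is judged:
On the way, in this order (a step that is already met when the one before it is completed fails the run):
1. the jam is cleared: all four balls stand in the lane between the mouth and the shut gate, the lever centred (x of ball0_center in the frame of chute between 0.02 and 0.168 m and y of ball0_center in the frame of chute between -0.03 and 0.03 m and z of each of ball0_center, ball1_center, ball2_center, ball3_center in the frame of chute above 0.07 m and x of ball1_center in the frame of chute between 0.02 and 0.168 m and y of ball1_center in the frame of chute between -0.03 and 0.03 m and x of ball2_center in the frame of chute between 0.02 and 0.168 m and y of ball2_center in the frame of chute between -0.03 and 0.03 m and x of ball3_center in the frame of chute between 0.02 and 0.168 m and y of ball3_center in the frame of chute between -0.03 and 0.03 m and value of joint lever between -0.06 and 0.06 rad and linear speed of each of ball0, ball1, ball2, ball3 below 0.05 m/s), for 0.2 s.
2. the lever is pushed over to one side, far enough to open the gate, and held there ((value of joint lever above 0.4 rad or value of joint lever below -0.4 rad)), for 0.5 s.
At the end, for the whole second after the job is handed in: all four balls lie at rest (under 0.05 m/s) in the catch tray, and the lever is back within 0.06 rad of its centre (x of ball0_center in the frame of chute between 0.16 and 0.31 m and y of ball0_center in the frame of chute between -0.08 and 0.08 m and z of each of ball0_center, ball1_center, ball2_center, ball3_center in the frame of chute below 0.052 m and x of ball1_center in the frame of chute between 0.16 and 0.31 m and y of ball1_center in the frame of chute between -0.08 and 0.08 m and x of ball2_center in the frame of chute between 0.16 and 0.31 m and y of ball2_center in the frame of chute between -0.08 and 0.08 m and x of ball3_center in the frame of chute between 0.16 and 0.31 m and y of ball3_center in the frame of chute between -0.08 and 0.08 m and linear speed of each of ball0, ball1, ball2, ball3 below 0.05 m/s and value of joint lever between -0.06 and 0.06 rad); the robot touches nothing.
It fails at once if a ball is lifted out of the chute (its centre more than 155 mm above the bench) or falls beside it onto the bench (z of any of ball0_center, ball1_center, ball2_center, ball3_center in the frame of chute above 0.155 m or (z of ball0_center in the frame of chute below 0.024 m and (x of ball0_center in the frame of chute below 0.14 m or x of ball0_center in the frame of chute above 0.31 m or y of ball0_center in the frame of chute above 0.085 m or y of ball0_center in the frame of chute below -0.085 m)) or (z of ball1_center in the frame of chute below 0.024 m and (x of ball1_center in the frame of chute below 0.14 m or x of ball1_center in the frame of chute above 0.31 m or y of ball1_center in the frame of chute above 0.085 m or y of ball1_center in the frame of chute below -0.085 m)) or (z of ball2_center in the frame of chute below 0.024 m and (x of ball2_center in the frame of chute below 0.14 m or x of ball2_center in the frame of chute above 0.31 m or y of ball2_center in the frame of chute above 0.085 m or y of ball2_center in the frame of chute below -0.085 m)) or (z of ball3_center in the frame of chute below 0.024 m and (x of ball3_center in the frame of chute below 0.14 m or x of ball3_center in the frame of chute above 0.31 m or y of ball3_center in the frame of chute above 0.085 m or y of ball3_center in the frame of chute below -0.085 m))).
It fails at once if a ball is pressed hard (over 20 N) by the robot (contact force between the fingers and ball0 above 20 N or contact force between the fingers and ball1 above 20 N or contact force between the fingers and ball2 above 20 N or contact force between the fingers and ball3 above 20 N).
It fails at once if a bystander (tape roll, beaker, hammer or block) is moved by more than 25 mm (distance of any of tape_roll, beaker, hammer, beech_block from where it was at the start of the episode above 0.025 m).
It also fails if it takes over 67 s, if anything falls off the work surface, if the arm or the gripper's body presses on something with over 40 N, if the wrist force passes 120 N, or if a joint passes its speed limit or range.

## Working session

There is one attempt and no reset: what is moved stays moved. The work goes in short steps, Python scripts to look and compute and a shell command to move; the robot and the scene stay as the last step left them, time stands still between calls to the robot, and variables do not carry over. Pictures are saved under pics/ and viewed, about 8 in all and at most 12, crops included, and the job is handed in when it is done.

```bash
mkdir -p pics
cat > h.py <<'E'
import numpy as np, cv2
from workcell import telemetry, viewer, manip, spot_in, mark_of
def W(p,l): return (p["cam_to_world"]@np.r_[l,1])[:3]
def marks(p,names,f=mark_of,n=1):
    for t in names:
        for d in f(t,p)[:n]: print(t,round(d["conf"],2),(W(p,d["location"])*1000).round(0))
def save(p,name): cv2.imwrite("pics/"+name,p["frame"][...,::-1])
def proj(p,w):
    c=np.linalg.inv(p["cam_to_world"])@np.r_[w,1]; q=p["intrinsics"]@np.array([c[0],-c[1],-c[2]]); return q[:2]/q[2]
E
python3 - <<'E'
from h import *
o=telemetry.get_obs(); print({k:np.round(v,3) for k,v in o.items()})
for c in("top","scene"):
    p=viewer.camera(c); print(c); save(p,c+"0.png")
    marks(p,["chute","mouth","wedge","lane_end","tray","lever_grip","tape_roll","beaker","hammer","beech_block"])
    marks(p,["ball0_center"],n=4)
E
```

```text
{'clock': np.float64(0.0), 'joint_pos': array([ 1.194,  0.333, -0.065,  1.461,  0.022,  1.35 , -0.089]), 'joint_velocities': array([-0.   , -0.001,  0.   ,  0.   , -0.   ,  0.002, -0.001]), 'tau': array([-0.0000e+00, -6.2545e+01,  4.9000e-02, -3.9161e+01,  1.6000e-02,
        1.0000e-02,  0.0000e+00]), 'position': array([ 0.216, -0.586,  0.231]), 'ee_rot': array([ 0.404,  0.581, -0.404,  0.58 ]), 'ft_force': array([0.883, 0.411, 0.313]), 'torque': array([-0.002,  0.007, -0.024]), 'grip_width': np.float64(1.001)}
top
chute 0.67 [492. -33.   2.]
mouth 0.66 [486. -33.  83.]
wedge 0.59 [494. -14.  85.]
lane_end 0.63 [ 446. -198.   64.]
tray 0.77 [ 431. -253.   17.]
lever_grip 0.59 [ 581. -125.  135.]
tape_roll 0.74 [466.  24. 103.]
beaker 0.79 [644.  40.  -1.]
hammer 0.81 [420. 428.   1.]
beech_block 0.92 [ 586. -476.    5.]
ball0_center 0.59 [511. -19. 101.]
ball0_center 0.31 [475. -12. 105.]
scene
chute 0.98 [488. -28.  -5.]
mouth 0.61 [491. -32.  83.]
wedge 0.55 [492.  -7.  86.]
lane_end 0.57 [ 443. -199.   65.]
tray 0.86 [ 434. -256.   17.]
lever_grip 0.91 [ 577. -125.  137.]
tape_roll 0.94 [ 573. -292.    1.]
beaker 0.57 [642.  44.   1.]
hammer 0.85 [417. 433.   0.]
beech_block 0.91 [ 590. -474.   -2.]
ball0_center 0.58 [509. -18.  98.]
ball0_center 0.35 [ 434. -253.   16.]
```

View pics/top0.png

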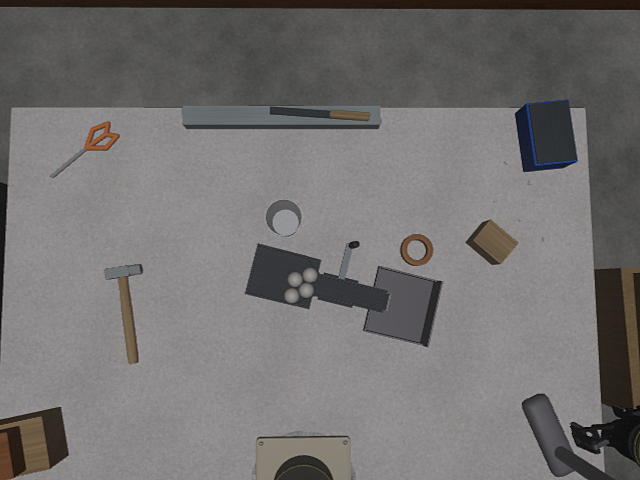

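View pics/scene0.png

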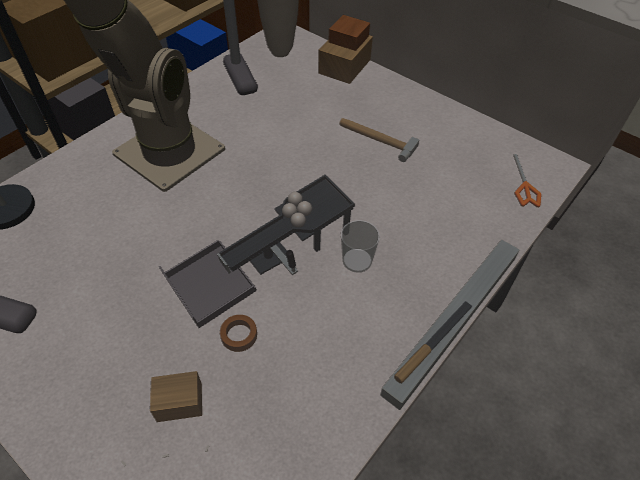

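```bash
cat >> h.py <<'E'
M=np.array([489,-32.]); a=np.deg2rad(-104.7)
d=np.array([np.cos(a),np.sin(a)]); n=np.array([-d[1],d[0]])
def c2w(x,y): return M+x*d+y*n
def w2c(p): q=np.asarray(p)[:2]-M; return np.array([q@d,q@n])
E
python3 - <<'E'
from h import *
from scipy.spatial.transform import Rotation as R
o=telemetry.get_obs(); r=R.from_quat(o["ee_rot"]).as_matrix(); print(r.round(3))
z=r[:,2]; print("jaw angle",np.degrees(np.arctan2(z[1],z[0])),"chute",np.degrees(a))
print(c2w(35,27),c2w(-20,18),c2w(171,0),c2w(60+8,110))
p=viewer.camera("top"); marks(p,["ball0_center"],n=6); marks(p,["mouth","lane_end","lever_grip","tape_roll"],n=2)
E
```

```text
[[ 0.     0.938  0.346]
 [-0.     0.346 -0.938]
 [-1.     0.     0.   ]]
jaw angle -69.72947475265926 chute -104.7
[506.23470126 -72.70583585] [511.48597844 -17.22228795] [ 445.60739148 -197.40278572] [ 578.14391257 -125.68758109]
ball0_center 0.72 [510. -18. 101.]
mouth 0.59 [489. -34.  83.]
mouth 0.28 [ 579. -123.  139.]
lane_end 0.87 [ 445. -197.   64.]
lever_grip 0.66 [ 583. -123.  138.]
lever_grip 0.48 [491. -33.  -1.]
```

```bash
python3 -m crank '[[1,[1.5,2.6,0],[0,0,-0.06]],[1,[1.5,2.6,0],[0,0,-0.06]],[1,[1.5,2.6,0],[0,0,-0.06]],[1,[1.5,2.6,0],[0,0,-0.06]],[1,[1.5,2.6,0],[0,0,-0.06]],[1,[1.5,2.6,0],[0,0,-0.06]],[1,[1.5,2.6,0],[0,0,-0.06]],[1,[1.5,2.6,0],[0,0,-0.06]],[1,[1.5,2.6,0],[0,0,-0.06]],[1,[1.5,2.6,0],[0,0,-0.07]],[1,[1.5,2.6,0],[0,0,0]],[1,[1.5,2.6,0],[0,0,0]]]'
python3 -m crank '[[1,[1.5,2.6,0],[0,0,0]],[1,[1.5,2.6,0],[0,0,0]],[1,[1.5,2.6,0],[0,0,0]],[1,[1.5,2.6,0],[0,0,0]],[1,[1.5,2.6,0],[0,0,0]],[1,[1.5,2.6,0],[0,0,0]],[1,[1.5,2.6,0],[0,0,0]],[1,[1.4,2.5,0],[0,0,0]],[1,[0,0,0],[0,0,0]],[1,[0,0,0],[0,0,0]]]'
python3 - <<'E'
from h import *
from scipy.spatial.transform import Rotation as R
o=telemetry.get_obs(); r=R.from_quat(o["ee_rot"]).as_matrix(); print(o["position"],r.round(3)[:,2],o["joint_pos"].round(2))
print(np.degrees(np.arctan2(r[1,2],r[0,2])))
p=viewer.camera("wrist"); save(p,"w1.png"); marks(p,["ball0_center"],n=6); marks(p,["mouth","wedge","lane_end","lever_grip"],n=2)
E
```

```text
clock: 2.5
position: [0.3971, -0.273, 0.2316]
ee_rot: [-0.56, -0.432, 0.56, -0.432]
ft_force: [-0.2, 0.4, -0.4]
grip_width: -0.002
clock: 3.33
position: [0.516, -0.0657, 0.2313]
ee_rot: [0.559, 0.433, -0.559, 0.433]
ft_force: [-1.0, 0.0, 0.4]
grip_width: -0.002
[ 0.51598045 -0.06567069  0.23130984] [-0.25  -0.968 -0.   ] [ 0.52  0.14 -0.52  1.71  0.07  1.31 -1.84]
-104.48880696600487
ball0_center 0.97 [511. -21. 100.]
ball0_center 0.16 [649.  43.   2.]
mouth 0.64 [490. -30.  82.]
mouth 0.17 [510. -21. 100.]
wedge 0.74 [501. -10.  87.]
lane_end 0.64 [ 446. -198.   63.]
lane_end 0.35 [498. -12.  87.]
lever_grip 0.92 [ 583. -124.  149.]
```

View pics/w1.png

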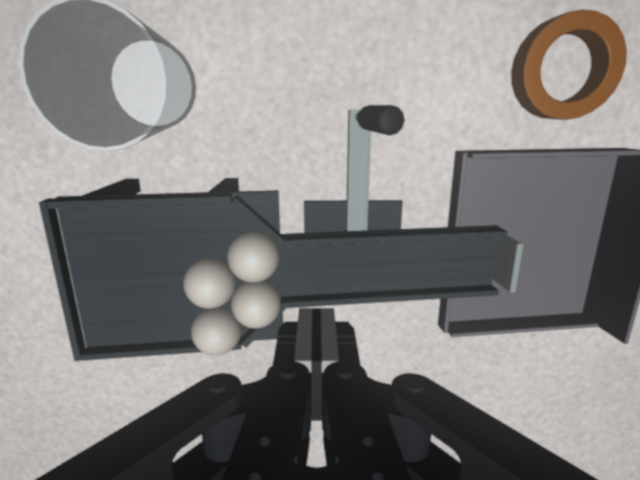

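```bash
python3 -m crank '[[1,[-1.0,-0.7,0],[0,0,0]],[1,[0,0,-3],[0,0,0]],[1,[0,0,-3],[0,0,0]],[1,[0,0,-3],[0,0,0]],[1,[0,0,-2.5],[0,0,0]],[1,[0,0,-1.5],[0,0,0]],[1,[0,0,-0.7],[0,0,0]],[1,[0,0,0],[0,0,0]],[1,[0,0,0],[0,0,0]]]'
python3 - <<'E'
from h import *
o=telemetry.get_obs(); P=o["position"]*1000; c=w2c(P); print(P,c,"above floor",P[2]-(83-.123*c[0]))
p=viewer.camera("wrist"); save(p,"w2.png"); marks(p,["ball0_center"],n=4)
p=viewer.camera("scene"); x,y=proj(p,P/1000).astype(int); cv2.imwrite("pics/s2.png",cv2.resize(p["frame"][y-70:y+70,x-90:x+90,::-1],None,fx=4,fy=4))
E
```

```text
clock: 4.38
position: [0.5057, -0.0748, 0.0951]
ee_rot: [0.56, 0.432, -0.56, 0.432]
ft_force: [-0.5, 0.4, 0.1]
grip_width: -0.002
[505.65324308 -74.78880985  95.08121109] [37.16234321 26.96614545] above floor 16.652179303134858
ball0_center 0.89 [512. -21. 100.]
```

View pics/s2.png

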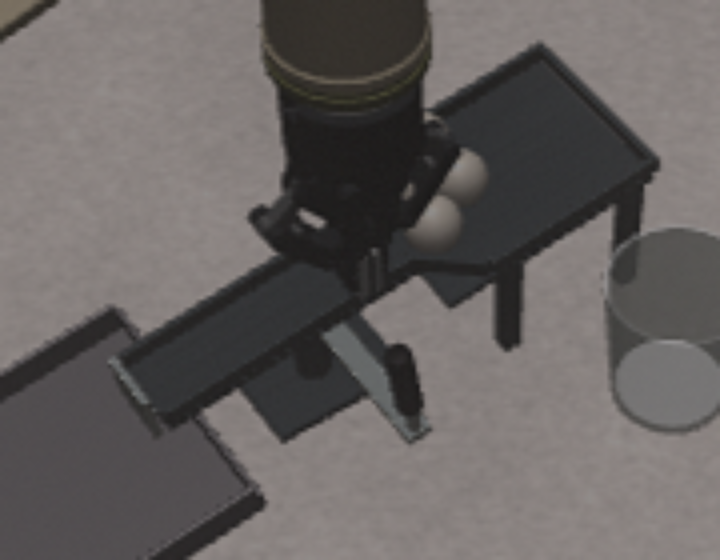

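```bash
python3 -m crank '[[1,[0.25,0.97,0],[0,0,0]],[1,[0.2,0.77,0.1],[0,0,0]],[1,[0.13,0.48,0.06],[0,0,0]],[1,[0.13,0.48,0.06],[0,0,0]],[1,[0.13,0.48,0.06],[0,0,0]],[1,[0.13,0.48,0.06],[0,0,0]],[1,[0.13,0.48,0.06],[0,0,0]],[1,[0.13,0.48,0.06],[0,0,0]],[1,[0,0,0],[0,0,0]]]'
python3 - <<'E'
from h import *
o=telemetry.get_obs(); P=o["position"]*1000; c=w2c(P); print(P,c,"above floor",P[2]-(83-.123*c[0]),o["ft_force"])
p=viewer.camera("wrist"); save(p,"w3.png"); marks(p,["ball0_center"],n=4)
E
```

```text
clock: 5.28
position: [0.5182, -0.0268, 0.0991]
ee_rot: [0.56, 0.432, -0.559, 0.432]
ft_force: [0.6, -0.3, -0.3]
grip_width: -0.003
[518.15193299 -26.75242753  99.08152332] [-12.47334223  26.86611151] above floor 14.547302228150599 [ 0.59523785 -0.33518404 -0.31041323]
```

View pics/w3.png

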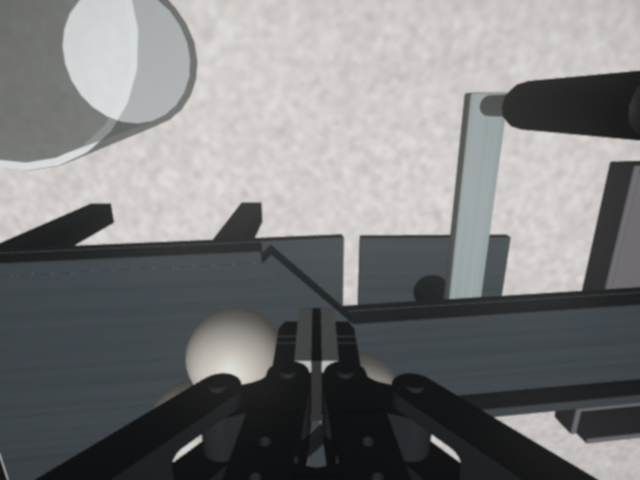

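```bash
python3 -m crank '[[1,[0.13,0.48,0.06],[0,0,0]],[1,[0.13,0.48,0.06],[0,0,0]],[1,[0,0,0],[0,0,0]],[1,[0,0,0],[0,0,0]],[1,[0,0,0],[0,0,0]],[1,[0,0,0],[0,0,0]],[1,[0,0,0],[0,0,0]]]'
python3 - <<'E'
from h import *
ps=[viewer.camera(c)["frame"][...,::-1] for c in("top","wrist","scene")]
cv2.imwrite("pics/c4.png",np.vstack([np.hstack([cv2.resize(ps[0][200:380,200:460],(400,300)),cv2.resize(ps[2][140:340,150:400],(400,300))]),np.hstack([cv2.resize(ps[1],(400,300)),np.zeros((300,400,3),np.uint8)])]))
E
```

```text
clock: 5.97
position: [0.5204, -0.0187, 0.1001]
ee_rot: [-0.56, -0.432, 0.56, -0.432]
ft_force: [-0.2, 0.2, -0.5]
grip_width: -0.0
```

View pics/c4.png

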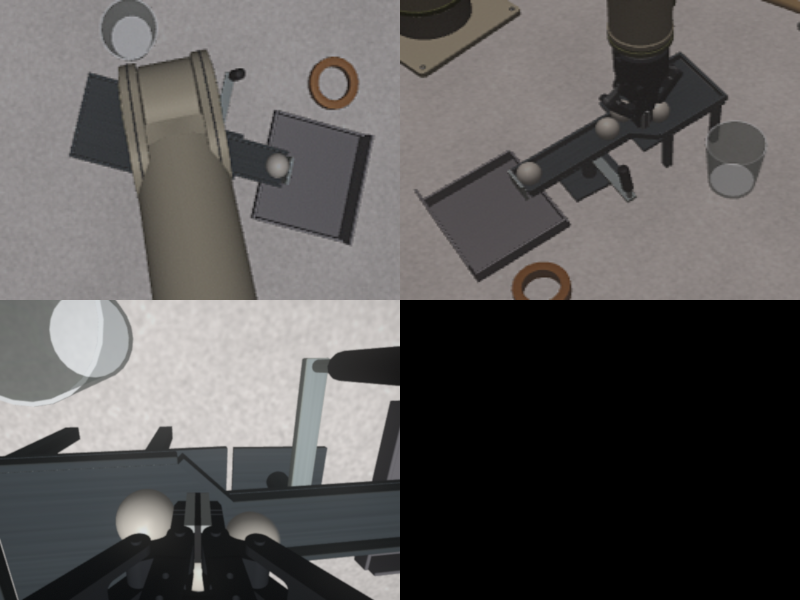

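```bash
python3 -m crank '[[1,[0,0,0],[0,0,0]],[1,[0,0,0],[0,0,0]],[1,[0,0,0],[0,0,0]],[1,[0,0,0],[0,0,0]],[1,[0,0,3],[0,0,0]],[1,[0,0,4],[0,0,0]],[1,[0,0,4],[0,0,0]],[1,[0,0,2],[0,0,0]],[1,[0,0,0],[0,0,0]],[1,[0,0,0],[0,0,0]],[1,[0,0,0],[0,0,0]],[1,[0,0,0],[0,0,0]]]'
python3 -m crank '[[1,[-0.5,-4,0],[0,0,0]],[1,[-0.5,-4,0],[0,0,0]],[1,[0,0,0],[0,0,0]],[1,[0,0,0],[0,0,0]],[1,[0,0,0],[0,0,0]],[1,[0,0,0],[0,0,0]],[1,[0,0,0],[0,0,0]],[1,[0,0,0],[0,0,0]]]'
python3 - <<'E'
from h import *
p=viewer.camera("wrist");save(p,"w5.png"); marks(p,["ball0_center"],n=4)
q=viewer.camera("scene");marks(q,["ball0_center"],n=4)
cv2.imwrite("pics/c5.png",np.hstack([cv2.resize(p["frame"][...,::-1],(400,300)),cv2.resize(q["frame"][140:340,150:400,::-1],(400,300))]))
E
```

```text
clock: 7.12
position: [0.5198, -0.0186, 0.2288]
ee_rot: [-0.559, -0.433, 0.56, -0.432]
ft_force: [-0.3, 0.2, 0.0]
grip_width: -0.001
clock: 7.78
position: [0.5106, -0.0975, 0.23]
ee_rot: [-0.559, -0.433, 0.559, -0.432]
ft_force: [-0.4, 0.3, 0.5]
grip_width: -0.001
ball0_center 0.83 [470. -79.  93.]
ball0_center 0.33 [497. -11.  89.]
ball0_center 0.55 [470. -81.  91.]
```

View pics/c5.png

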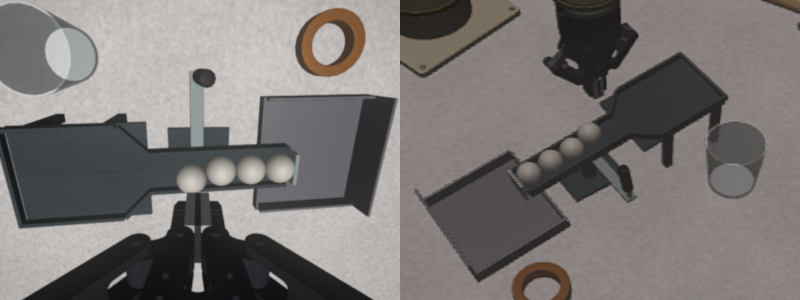

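```bash
python3 -m crank '[[1,[1.7,-2.2,0],[0,0,0]],[1,[1.7,-2.2,0],[0,0,0]],[1,[1.7,-2.1,0],[0,0,0]],[1,[0,0,-3],[0,0,0]],[1,[0,0,-3],[0,0,0]],[1,[0,0,-3],[0,0,0]],[1,[0,0,-2],[0,0,0]],[1,[0,0,0],[0,0,0]],[1,[0,0,0],[0,0,0]],[1,[0,0,0],[0,0,0]]]'
python3 - <<'E'
from h import *
o=telemetry.get_obs(); P=o["position"]*1000; c=w2c(P); print(P,c)
p=viewer.camera("wrist"); marks(p,["lever_grip"]); q=viewer.camera("scene"); marks(q,["lever_grip"]);marks(q,["ball0_center"],n=4)
cv2.imwrite("pics/c6.png",np.hstack([cv2.resize(p["frame"][...,::-1],(400,300)),cv2.resize(q["frame"][140:340,150:400,::-1],(400,300))]))
E
```

```text
clock: 8.82
position: [0.5624, -0.1636, 0.1218]
ee_rot: [0.56, 0.431, -0.559, 0.433]
ft_force: [0.5, -0.3, 0.8]
grip_width: -0.002
[ 562.40758766 -163.57616946  121.83782566] [108.64162719 104.39329067]
lever_grip 0.96 [ 582. -127.  143.]
lever_grip 0.66 [ 577. -125.  140.]
```

View pics/c6.png

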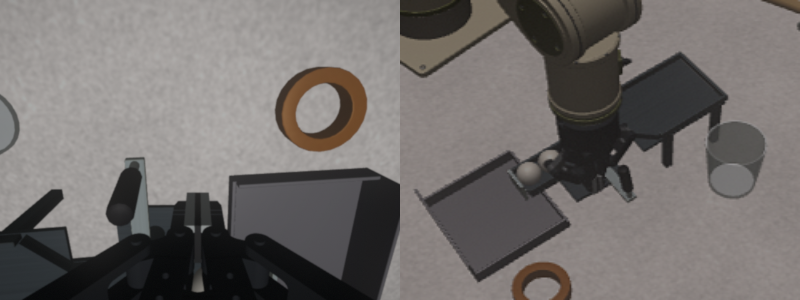

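```bash
python3 -m crank '[[1,[0.2,0.77,0.1],[0,0,0]],[1,[0.2,0.77,0.1],[0,0,0]],[1,[0.2,0.77,0.1],[0,0,0]],[1,[0.2,0.77,0.1],[0,0,0]],[1,[0.2,0.77,0.1],[0,0,0]],[1,[0.2,0.77,0.1],[0,0,0]],[1,[0.2,0.77,0.1],[0,0,0]],[1,[0.2,0.77,0.1],[0,0,0]],[1,[0,0,0],[0,0,0]]]'
python3 - <<'E'
from h import *
o=telemetry.get_obs(); P=o["position"]*1000; c=w2c(P); print(P,c, "uphill force",-o["ft_force"][:2]@d)
p=viewer.camera("wrist"); marks(p,["lever_grip"]); q=viewer.camera("scene"); marks(q,["lever_grip"]);marks(q,["ball0_center"],n=4)
cv2.imwrite("pics/c7.png",np.hstack([cv2.resize(p["frame"][...,::-1],(400,300)),cv2.resize(q["frame"][140:340,150:400,::-1],(400,300))]))
E
```

```text
clock: 9.82
position: [0.5775, -0.1, 0.1281]
ee_rot: [-0.559, -0.433, 0.559, -0.432]
ft_force: [-2.6, -2.4, -0.1]
grip_width: -0.002
[577.51707162 -99.95927418 128.14245161] [ 43.27290426 102.86491467] uphill force -2.993727537222044
lever_grip 0.84 [582. -83. 152.]
lever_grip 0.73 [ 460. -123.   90.]
ball0_center 0.44 [ 460. -122.   90.]
```

View pics/c7.png

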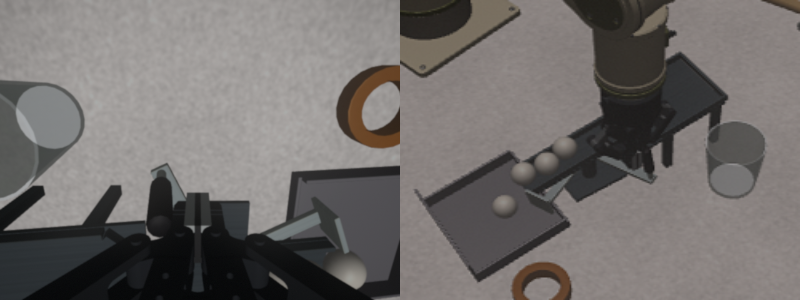

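```bash
python3 -m crank '[[1,[0.13,0.48,0.06],[0,0,0]],[1,[0.1,0.39,0.05],[0,0,0]],[1,[0,0,0],[0,0,0]],[1,[0,0,0],[0,0,0]],[1,[0,0,0],[0,0,0]]]'
python3 -c '
from h import *
o=telemetry.get_obs(); print(w2c(o["position"]*1000),o["ft_force"]@np.r_[d,0])'
```

```text
clock: 10.48
position: [0.5794, -0.0938, 0.129]
ee_rot: [-0.56, -0.432, 0.56, -0.432]
ft_force: [-3.2, -3.3, -0.7]
grip_width: 0.001
[ 36.87324947 103.16536163] 4.027968725969268
```

```bash
python3 -m crank '[[1,[0.08,0.29,0.03],[0,0,0]],[1,[0,0,0],[0,0,0]],[1,[0,0,0],[0,0,0]],[1,[0,0,0],[0,0,0]],[1,[0,0,0],[0,0,0]],[1,[0,0,0],[0,0,0]],[1,[0,0,0],[0,0,0]],[1,[0,0,0],[0,0,0]],[1,[0,0,0],[0,0,0]],[1,[0,0,0],[0,0,0]],[1,[0,0,0],[0,0,0]],[1,[0,0,0],[0,0,0]]]'
python3 - <<'E'
from h import *
o=telemetry.get_obs(); print(w2c(o["position"]*1000),o["ft_force"]@np.r_[d,0])
p=viewer.camera("wrist"); marks(p,["lever_grip"]); q=viewer.camera("scene"); marks(q,["ball0_center"],n=4)
cv2.imwrite("pics/c8.png",np.hstack([cv2.resize(p["frame"][...,::-1],(400,300)),cv2.resize(q["frame"][140:340,150:400,::-1],(400,300))]))
E
```

```text
clock: 11.48
position: [0.5803, -0.0914, 0.1294]
ee_rot: [-0.56, -0.432, 0.56, -0.432]
ft_force: [-3.3, -5.2, -1.6]
grip_width: -0.004
[ 34.29390367 103.40599617] 5.859228141711571
lever_grip 0.59 [580. -73. 153.]
ball0_center 0.64 [ 370. -261.   30.]
```

View pics/c8.png

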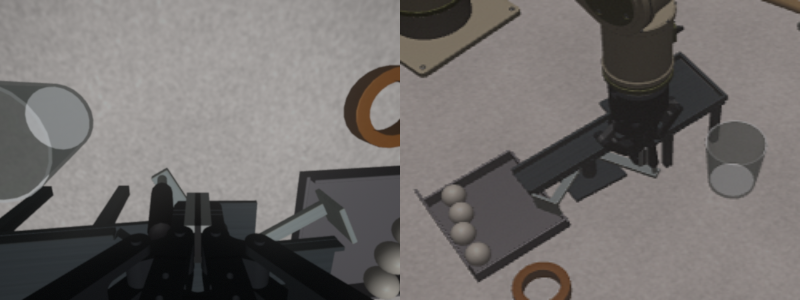

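```bash
python3 -m crank '[[1,[-0.2,-0.77,-0.1],[0,0,0]],[1,[-0.2,-0.77,-0.1],[0,0,0]],[1,[-0.2,-0.77,-0.1],[0,0,0]],[1,[-0.2,-0.77,-0.1],[0,0,0]],[1,[-0.2,-0.77,-0.1],[0,0,0]],[1,[-0.2,-0.77,-0.1],[0,0,0]],[1,[-0.2,-0.77,-0.1],[0,0,0]],[1,[-0.2,-0.77,-0.1],[0,0,0]],[1,[-0.2,-0.77,-0.1],[0,0,0]],[1,[-0.2,-0.77,-0.1],[0,0,0]],[1,[0,0,0],[0,0,0]]]'
python3 -m crank '[[1,[0,0,3],[0,0,0]],[1,[0,0,3],[0,0,0]],[1,[0,0,4],[0,0,0]],[1,[0,0,2],[0,0,0]],[1,[0,0,0],[0,0,0]],[1,[0,0,0],[0,0,0]],[1,[0,0,0],[0,0,0]],[1,[0,0,0],[0,0,0]],[1,[0,0,0],[0,0,0]],[1,[0,0,0],[0,0,0]]]'
python3 - <<'E'
from h import *
p=viewer.camera("wrist"); marks(p,["lever_grip"]); q=viewer.camera("scene"); marks(q,["lever_grip","tape_roll","beaker","hammer","beech_block"]); marks(q,["ball0_center"],n=4)
for w in (c2w(68,110),): print(proj(p,np.r_[w,140]/1000), telemetry.get_obs()["ft_force"])
cv2.imwrite("pics/c9.png",np.hstack([cv2.resize(p["frame"][...,::-1],(400,300)),cv2.resize(q["frame"][140:340,150:400,::-1],(400,300))]))
E
```

```text
clock: 12.6
position: [0.5598, -0.1695, 0.1192]
ee_rot: [-0.56, -0.431, 0.561, -0.431]
ft_force: [-0.3, -0.5, 0.3]
grip_width: -0.001
clock: 13.43
position: [0.5602, -0.1672, 0.2385]
ee_rot: [-0.559, -0.433, 0.56, -0.432]
ft_force: [0.2, -0.1, 0.6]
grip_width: -0.001
lever_grip 0.59 [ 582. -127.  147.]
lever_grip 0.58 [ 368. -264.   27.]
tape_roll 0.9 [ 575. -290.    0.]
beaker 0.81 [641.  44.   2.]
hammer 0.91 [414. 431.   0.]
beech_block 0.91 [ 590. -475.   -1.]
ball0_center 0.5 [ 369. -260.   28.]
[243.19352539 237.42643539] [-0.52026662  0.69544404 -0.04221284]
```

View pics/c9.png

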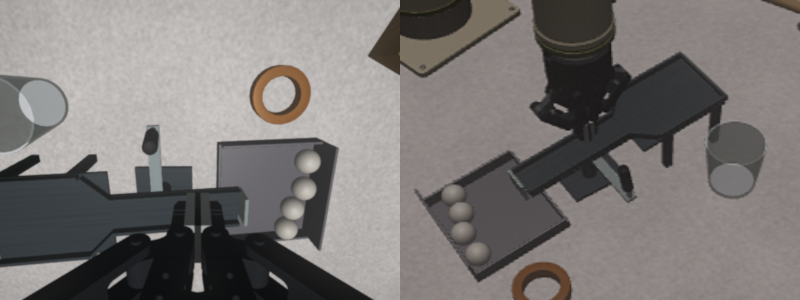

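```bash
python3 -m crank '[[1,[0,0,0],[0,0,0]],[1,[0,0,0],[0,0,0]],[1,[0,0,0],[0,0,0]],[1,[0,0,0],[0,0,0]],[1,[0,0,0],[0,0,0]],[1,[0,0,0],[0,0,0]],[1,[0,0,0],[0,0,0]],[1,[0,0,0],[0,0,0]],[1,[0,0,0],[0,0,0]],[1,[0,0,0],[0,0,0]],[1,[0,0,0],[0,0,0]],[1,[0,0,0],[0,0,0]]]' >/dev/null
python3 - <<'E'
from h import *
a1=viewer.camera("wrist")["frame"].astype(int)
for _ in range(6): b=viewer.camera("wrist")["frame"].astype(int)
df=np.abs(a1-b)[220:400,340:540].max(2); print(df.max(),(df>25).sum())
c=cv2.imread("pics/c9.png")[:,:400,::-1]; e=cv2.resize(b.astype(np.uint8),(400,300)); s=np.abs(c.astype(int)-e)[140:250,215:340].max(2); print((s>40).sum())
if (df>25).sum()<20: print(manip.hand_in())
E
```

```text
4 0
4
the job is handed in; nothing more can be done
None
```

The jam is cleared, all four balls are in the catch tray, and the job is handed in (no verdict is reported). It took about 15 s of the 67 s allowed.

- **Jam:** I pushed the +y jammed ball about 30 mm uphill at its mid height with closed fingers. One nudge was enough, and all four balls lined up behind the shut gate. I judged this by eye from single pictures. I did not measure the standstill, but about 1.5 s passed before the gate opened.
- **Gate:** I pushed the lever uphill until the force rose to about 6 N, which I took to be the stop, and held it until the lane was empty. The rise above the 3 N spring force and the measured grip position put it near full travel. I then backed off slowly so the lever could spring back.

**Last checks:**
- **Balls:** The four balls lie along the tray's far wall, and pictures 0.3 s and about 1 s apart show no movement.
- **Lever:** The lever grip is back within about 5 mm of where it started.
- **Bystanders:** The tape, beaker, hammer and block are all measured within 4 mm of where they were.
- **Robot:** The arm stands clear, with the wrist force at zero within noise.

**Disagreements:** The networks rarely reported more than one of the four balls, so I counted them in the pictures. They also gave some plainly wrong readings: a ball reported as the grip, the tape roll placed near the jammed balls, and grip heights of 147–153 mm instead of about 140 mm. I did not use those.

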